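# Click the lamp-indexing lever to the yellow mark

## Robot

A 6-joint arm with a two-finger parallel gripper is mounted at the origin on the work surface. World frame = base frame: x ahead of the robot, y to its left, z up, the work surface at z = 0. Lengths are in mm, angles in rad, forces in N, time in s.
With the tool pointing down it reaches from about 275 to 825 mm from the base axis. Payload 5.2 kg.
Tool frame: the origin (TCP) lies at the very end of the fingers, on their centre line; the grasp point (between the pads) lies 19 mm behind it; z points along the fingers, y is the direction in which the jaws open and shut (so a half turn about z gives the same grasp; the last joint's range is limited). The gripper opens to 93 mm and grips with 3 to 60 N. Pads are 15 mm wide; open, the fingers measure 128 mm over their backs; the gripper's body (75 mm by 188 mm) begins 65 mm behind the grasp point.
Start: joints at [1.143, 0.259, 1.535, -0, 1.348, -0.203], TCP at [122.578, 536.171, 218.653] pointing down, gripper open.
Joint ranges: [-3.14, 3.14], [-0.91, 2.08], [0.19, 2.58], [-1.22, 4.36], [0.22, 2.71], [-3.12, 3.12]. Speed limits (rad/s): [2.57, 2.57, 3.14, 3.14, 3.14, 3.14].

## Interface

Orientations are given as [roll, pitch, yaw] about the fixed x, y, z axes, in that order (R = Rz(yaw) Ry(pitch) Rx(roll)).
In Python, from bench import robot gives the robot as it stands. The module is installed in compiled form; this text tells all that it offers. Calls block until the motion is done:
- robot.move_ptp(position, orientation): joint-space move of the TCP to a pose.
- robot.move_linear(position, ori=None, speed=150, f_stop=None): straight line of the TCP; ori=None keeps the orientation; speed is the mean speed in mm/s. With f_stop (N) it stops when the force on the tool has changed by that much, and returns True; else False.
- robot.move_j(angles): joint-space move.
- robot.move_gripper(opening): opening from 0.0 (shut) to 1.0 (fully open); the grip force is fixed at half the most; returns when the fingers have stopped.
- robot.sleep(seconds).
- robot.inverse_kinematics(position, orientation): joint angles nearest the present ones, or None.
- robot.get_image(name): name is "scene" or "side" or "wrist"; returns a dict with "img" (384x512x3 uint8, blue, green, red), "fovy" (degrees; the focal length in pixels is half the picture's height over the tangent of half this angle, whatever the lens; pixels are square), "cx", "cy" (the principal point, pixels), "eye" and "orientation" of the camera in the world. Camera axes: x right, y down, z forward; pixel columns grow to the right and rows downward; lengths in mm; the calibration is good to about 2 mm. A picture is of the moment at which its call begins. There is no depth.
A pose or a line that the arm cannot do raises robot.MotionError and nothing moves.
- robot.hand_in(): hands the job in, once; it reports no verdict.
Readings, each from a call of its own:
- robot.current_t(): time.
- robot.current_qpos(): joint angles.
- robot.current_joint_vel(): joint speeds.
- robot.current_joint_efforts(): joint torques, N m.
- robot.current_tcp_pos(): TCP position.
- robot.current_eef_rot(): TCP orientation.
- robot.current_contact_force(): force on the tool from outside, world axes, zero at the start.
- robot.current_ft_torque(): the same for the moment, N m.
- robot.current_gripper_width(): opening from 0.0 (shut) to 1.0 (fully open).
Only numpy, scipy, OpenCV 4.12 (cv2) and the standard library are available. Lean on these libraries where they do the work, as an engineer would, in place of code of your own. Each camera call takes 0.05 s, during which the arm holds its last target. There are 200 camera calls.

## Task

Turn the projector lamp on its indexing stand to the notch marked with the yellow button, by pushing the red thumb post of its lever counter-clockwise (seen from above). Take the last three clicks one at a time, letting the lever rest about a second in each of the two notches before the yellow one; never click past it, and leave the lever settled there, let go. Leave the loose parts on the bench where they lie.

Things in the scene. Friction and masses are not known exactly. Their poses are not given: they have to be found in the camera images.
- stand: Fixed indexing stand: grey round plate, diameter 330 mm, 10 mm thick, with a dark drum (diameter 120 mm, top 44 mm above the table) in the middle. Origin on the swivel axis at table height, z up. Nine notches lie 15 degrees apart as directions from the axis, from -60 degrees (notch 0) to +60 degrees (notch 8) about the stand's x axis, each shown by a white radial tick.
- lever (a joint): Swivel angle in rad: 0 in notch 0, 0.2618 more per notch, 2.094 in notch 8; grows counter-clockwise from above. A sprung detent holds the lever in a notch: push the post just over half a notch on (18 mm of arc, 4 to 10 N) and it snaps into the next by itself. Starts in notch 0, three to seven clicks before the yellow mark. End stops 5 degrees outside notches 0 and 8.
- lever_post (a point): Centre of the top of the red thumb post: upright, diameter 18 mm, 115 mm from the swivel axis, from 53 to 105 mm above the table, standing on a flat arm 16 mm wide (45 to 53 mm above the table). Its x axis points outward along the arm, y counter-clockwise (the way to push), z up.
- lever_pointer (a point): Tip of the red pointer at the outer end of the lever arm, 138 mm from the swivel axis, 47 mm above the table. It points at the tick of the notch that the lever is in.
- lamp_lens (a point): Front of the projector lamp's glass lens, 107 mm above the table. The lamp sits on the lever over the drum and turns with it, lens towards the post: 78 mm across, top 146 mm above the table, from 44 mm in front of the swivel axis to 76 mm behind it.
- mark_yellow: Yellow round button, diameter 18 mm and 4 mm thick, fixed on the plate 148 mm from the swivel axis, straight out from the target notch (any one of notches 3 to 7). Origin at the centre of its underside, 10 mm above the table.
- mark_blue: Blue button of the same kind, at another of notches 3 to 7: not wanted.
- mark_green: Green button of the same kind, at another of notches 3 to 7: not wanted.
- mark_white: White button of the same kind, at another of notches 3 to 7: not wanted.
- mark_black: Black button of the same kind, at another of notches 3 to 7: not wanted.
- spare_lens: Loose glass lens, diameter 64 mm, 20 mm high, lying domed side up beside the stand. Origin under its centre. Leave alone.
- bezel: Loose black plastic ring, outer diameter 90 mm, 14 mm high, lying flat on the back of the stand's plate. Origin under its centre. Leave alone.
- tape: Loose yellow ring-shaped roll, outer diameter 100 mm, 24 mm high, lying flat. Origin under its centre. Leave alone.
- screwdriver: Loose screwdriver with an orange handle, lying on the table. Leave alone.
- bulb_box: Loose blue box, 75 x 50 x 50 mm. Origin under its centre. Leave alone.
- t_wrench: Loose steel T-handle wrench, 200 mm long with a 130 mm cross bar, lying on the table. Leave alone.
- shroud: Loose chrome lamp shroud, a truncated cone 88 mm across and 40 mm high. Origin under its centre. Leave alone.

How it is judged (in metres and radians):
On the way, in this order (a step that is already met when the one before it is completed fails the run):
1. the lever rests in the second notch before the yellow mark (y of mark_yellow in the frame of lever_post between 0.06 and 0.088 m and velocity of joint lever between -0.3 and 0.3 rad/s), for 0.4 s.
2. the lever rests in the notch just before the yellow mark (y of mark_yellow in the frame of lever_post between 0.0243 and 0.0523 m and velocity of joint lever between -0.3 and 0.3 rad/s), for 0.4 s.
At the end, for the whole second after the job is handed in: The lever rests in the notch of the yellow mark: the mark lies within 12 mm of straight out from the lever's post (sideways; neighbouring notches are 38 mm apart), the lever is still (under 0.3 rad/s), and all loose parts are within 20 mm of where they lay (y of mark_yellow in the frame of lever_post between -0.012 and 0.012 m and velocity of joint lever between -0.3 and 0.3 rad/s and distance of each of spare_lens, bezel, tape, screwdriver, bulb_box, t_wrench, shroud from where it was at the start of the episode below 0.02 m); the robot touches nothing.
It fails at once if the lever clicks past the yellow notch (more than 24 mm beyond it at the mark's radius) (y of mark_yellow in the frame of lever_post below -0.024 m).
It fails at once if a loose part on the bench is moved more than 20 mm (distance of any of spare_lens, bezel, tape, screwdriver, bulb_box, t_wrench, shroud from where it was at the start of the episode above 0.02 m).
It also fails if it takes over 54 s, if anything falls off the work surface, if the arm or the gripper's body presses on something with over 40 N, if the wrist force passes 120 N, or if a joint passes its speed limit or range.

## Working session

There is one attempt and no reset: what is moved stays moved. The work goes in short steps, each a Python script; the robot and the scene stay as the last script left them, time stands still between calls to the robot, and variables do not carry over. Pictures are saved under pics/ and viewed, about 8 in all and at most 12, crops included, and the job is handed in when it is done.

```bash
mkdir -p pics
python3 - <<'E'
from bench import robot
import cv2,json
for n in ["scene","side"]:
    d=robot.get_image(n); cv2.imwrite(f"pics/{n}0.png",d["img"])
    print(n,{k:(v.tolist() if hasattr(v,'tolist') else v) for k,v in d.items() if k!="img"})
print(robot.current_t(),robot.current_eef_rot())
E
```

```text
scene {'fovy': 50.18628418999056, 'cx': 255.9320481551423, 'cy': 192.25266630559378, 'eye': [1188.3695067293827, 97.95769895326126, 1086.2457761428893], 'orientation': [-2.5755935447390876, -0.003391260203069457, 1.7391516168746493]}
side {'fovy': 53.97156907604452, 'cx': 258.6821255535487, 'cy': 196.95459356820064, 'eye': [497.0681972951488, 588.6757745358011, 806.6130021872826], 'orientation': [-2.4447784106719688, 0.0037388203138033482, -2.9971673065070883]}
0.1 [-3.13999784e+00 -3.00367244e-04  2.91679789e+00]
```

View pics/scene0.png

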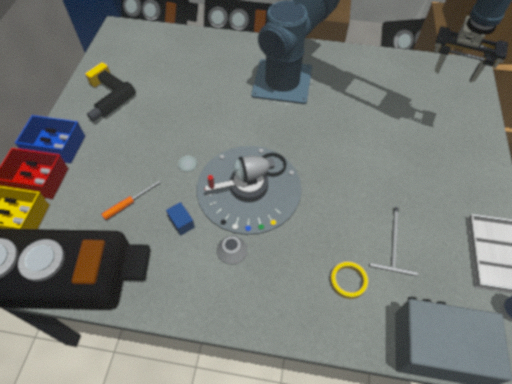

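View pics/side0.png

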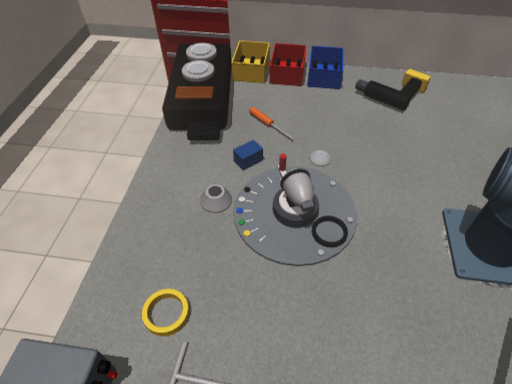

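The views show the buttons in the order black, white, blue, green, yellow along the plate's outer edge. In the side picture they run from (247,188) to (247,233), with the post at (283,160). Next I'll fit the stand's pose to the marks.

```bash
cat > h.py <<'E'
import numpy as np, cv2
from scipy.spatial.transform import Rotation as R
def cam(d):
    f=d["img"].shape[0]/2/np.tan(np.radians(d["fovy"])/2)
    return f,R.from_euler("xyz",d["orientation"]).as_matrix(),np.array(d["eye"])
def proj(d,P):
    f,M,e=cam(d); q=(np.atleast_2d(P)-e)@M
    return np.c_[d["cx"]+f*q[:,0]/q[:,2], d["cy"]+f*q[:,1]/q[:,2]]
def onplane(d,uv,z):
    f,M,e=cam(d); r=M@np.array([(uv[0]-d["cx"])/f,(uv[1]-d["cy"])/f,1]); return e+r*(z-e[2])/r[2]
E
python3 - <<'E'
from bench import robot
from h import *
from scipy.optimize import least_squares
D={n:robot.get_image(n) for n in["side","scene"]}
box={"side":(225,170,275,260),"scene":(205,205,290,240)}
rng={"yellow":((20,120,120),(35,255,255)),"green":((45,100,60),(80,255,255)),"blue":((105,150,80),(128,255,255)),"red":None}
obs=[]
for n,d in D.items():
    hsv=cv2.cvtColor(d["img"],cv2.COLOR_BGR2HSV); x0,y0,x1,y1=box[n]
    for c,k in(("blue",5),("green",6),("yellow",7)):
        m=cv2.inRange(hsv,*rng[c])[y0:y1,x0:x1]; v,u=np.nonzero(m)
        if len(u): obs.append((n,k,np.array([u.mean()+x0,v.mean()+y0]))); print(n,c,len(u),obs[-1][2],onplane(d,obs[-1][2],14)[:2])
    v=np.nonzero(cv2.inRange(hsv,(0,150,80),(6,255,255))|cv2.inRange(hsv,(174,150,80),(180,255,255)))
    s=(v[1]>200)&(v[1]<300)&(v[0]>145)&(v[0]<200); print("red",n,v[1][s].min(),v[1][s].max(),v[0][s].min(),v[0][s].max(),v[1][s].mean(),v[0][s].mean())
def pt(p,k,r,z): a=p[2]+np.radians(-60+15*k); return [p[0]+r*np.cos(a),p[1]+r*np.sin(a),z]
def res(p): return np.concatenate([(proj(D[n],pt(p,k,148,14))[0]-uv) for n,k,uv in obs]+[(proj(D["side"],[p[0],p[1],10])[0]-[296,214])*.1])
p0=[*onplane(D["side"],(296,214),10)[:2],0]
s=min((least_squares(res,[p0[0],p0[1],a]) for a in(-2,-1,0,1,2,3)),key=lambda s:s.cost)
p=s.x; print(p,s.fun.round(1)); 
for n in D:
    im=cv2.resize(D[n]["img"],None,fx=1,fy=1)
    pts=[pt(p,k,148,14) for k in range(9)]+[pt(p,0,115,105),pt(p,0,138,47)]+[[p[0]+165*np.cos(a),p[1]+165*np.sin(a),10] for a in np.arange(0,6.28,.5)]
    x0,y0=(180,125) if n=="scene" else (215,125)
    c=cv2.resize(im[y0:y0+150,x0:x0+160],None,fx=3.5,fy=3.5,interpolation=cv2.INTER_CUBIC) if 0 else cv2.resize(im[y0:y0+150,x0:x0+160],None,fx=2.5,fy=2.5,interpolation=cv2.INTER_CUBIC)
    for i,u in enumerate(proj(D[n],pts)): 
        q=tuple(int(t) for t in (u-[x0,y0]+.5)*2.5); cv2.drawMarker(c,q,(255,0,255),0,7)
        if i<9: cv2.putText(c,str(i),q,0,.4,(0,0,0))
    D[n]["c"]=c
cv2.imwrite("pics/fit.png",np.hstack([D["side"]["c"],D["scene"]["c"]]))
print(robot.current_t())
E
```

```text
side blue 23 [239.26086957 209.95652174] [640.2044598  -15.30117157]
side green 29 [241.03448276 221.5862069 ] [628.86975585  21.78729608]
side yellow 30 [246.5        232.66666667] [609.07878313  54.11587858]
red side 280 285 154 168 282.0 159.27272727272728
scene blue 14 [247.78571429 227.64285714] [641.6174222  -15.55202538]
scene green 20 [260.9 226.3] [630.7146267   21.69660215]
scene yellow 21 [273. 222.] [610.49691985  54.71522106]
red scene 208 212 176 180 210.125 177.625
[ 4.94424471e+02 -3.84367218e+01 -1.06118264e-01] [-0.1 -0.1 -0.3 -0.1 -0.2  0.1  0.1 -0.3  0.  -0.3 -0.  -0.3 -0.1 -0.4]
0.2
```

View pics/fit.png

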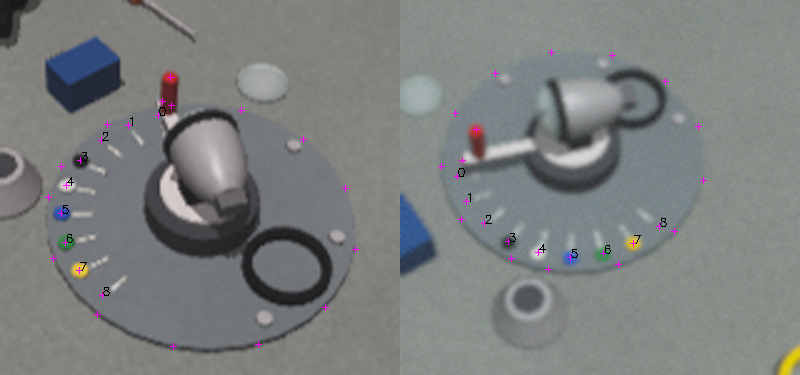

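The fit is good to under 0.5 px. The axis is at (494.4, −38.4), the yaw is −0.106 rad and yellow is notch 7. The lever is in notch 0, so it needs seven clicks. I'll close the fingers, move in behind the post and feel for contact.

```bash
cat >> h.py <<'E'
C=np.array([494.4,-38.4]); YAW=-0.106; N=np.radians(15)
def pose(k,z=75,r=115):  # k: finger angle in notch units
    a=YAW+np.radians(-60)+k*N
    return [*(C+r*np.array([np.cos(a),np.sin(a)])),z],[np.pi,0,a+np.pi/2]
def force_t(robot,k):
    a=YAW+np.radians(-60)+k*N; F=np.array(robot.current_contact_force()); return F[:2]@[-np.sin(a),np.cos(a)]
E
python3 - <<'E'
from bench import robot
from h import *
print([robot.inverse_kinematics(*pose(k)) is not None for k in np.arange(-1.6,8,.5)])
robot.move_gripper(0)
robot.move_ptp(*pose(-1.6,200)); print(robot.current_t())
p,o=pose(-1.6); robot.move_linear(p,o)
print(robot.current_t(),robot.current_contact_force())
p,o=pose(-0.2); hit=robot.move_linear(p,o,speed=25,f_stop=1.5)
t=np.array(robot.current_tcp_pos()); v=t[:2]-C
print(hit,t,np.hypot(*v),(np.arctan2(v[1],v[0])-YAW+np.radians(60))/N,robot.current_contact_force(),robot.current_t())
d=robot.get_image("scene"); cv2.imwrite("pics/c1.png",cv2.resize(d["img"][100:260,150:350],None,fx=3,fy=3))
E
```

```text
[True, True, True, True, True, True, True, True, True, True, True, True, True, True, True, True, True, True, True, True]
4.4083
5.3917 [0.7856103  0.11870291 1.06587455]
True [ 525.03409408 -147.53563461   74.48420336] 113.35358160124635 -0.5498234657133363 [-0.1090958  -0.59785661  0.68938974] 6.5667
```

View pics/c1.png

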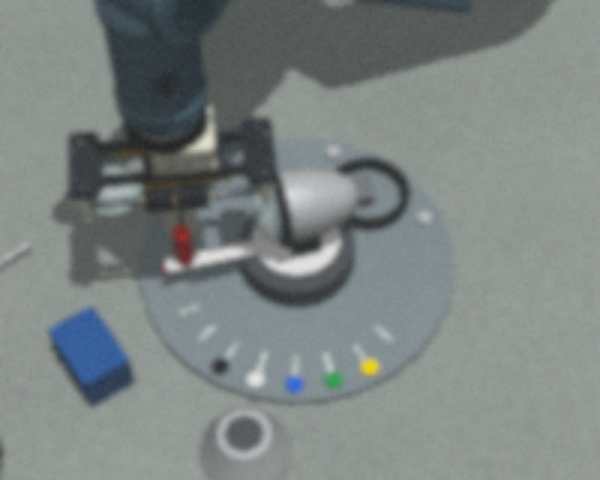

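The fingers touch the post 16.5 mm behind its centre, exactly as predicted, and the picture shows them right behind it at (183,243). I'll make the first click while logging the force.

```bash
cat >> h.py <<'E'
OFF=-0.55
def click(robot,j,log=True):
    """push post from notch j until it snaps to j+1; small steps past half a notch, stop when force drops"""
    f0=None; pk=0; out=[]
    for s in (0.0,0.3,0.5,0.56,0.6,0.64,0.68,0.72,0.76):
        p,o=pose(j+s+OFF); robot.move_linear(p,o,speed=40)
        f=force_t(robot,j+s+OFF)
        out.append((s,round(float(f),1)))
        pk=min(pk,f)
        if s>=0.5 and pk<-2 and f>pk*0.4: break
    print(j,out,round(robot.current_t(),2)); return s
E
python3 - <<'E'
from bench import robot
from h import *
click(robot,0); robot.sleep(.3)
d=robot.get_image("scene"); cv2.imwrite("pics/c2.png",cv2.resize(d["img"][100:260,150:350],None,fx=3,fy=3))
print(robot.current_t(),robot.current_contact_force())
E
```

```text
0 [(0.0, 0.2), (0.3, -4.0), (0.5, 0.3)] 7.54
7.8917 [ 0.06922661  0.01345451 -0.33824298]
```

View pics/c2.png

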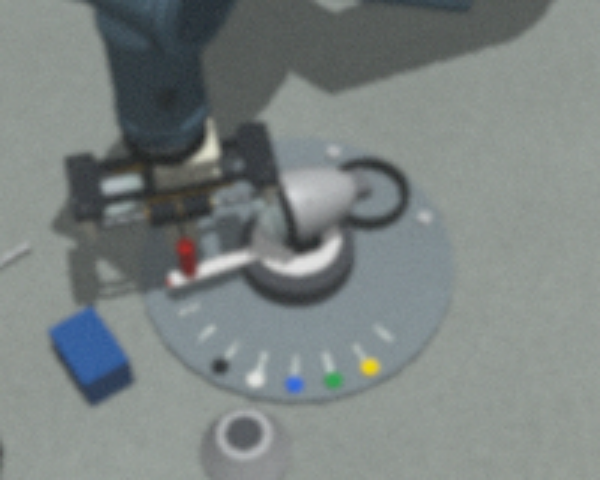

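The pointer moved from (167,267) to (172,281). I need to check whether that's a full notch.

```bash
cat >> h.py <<'E'
def lever(d):
    """lever position in notches from the red pixels: best match of projected post axis + pointer"""
    h=cv2.cvtColor(d["img"],cv2.COLOR_BGR2HSV)
    m=(cv2.inRange(h,(0,120,60),(7,255,255))|cv2.inRange(h,(172,120,60),(180,255,255)))
    g=cv2.GaussianBlur(m.astype(np.float32)/255,(0,0),1.2); ks=np.arange(-.3,8.3,.02); sc=[]
    for k in ks:
        a=YAW+np.radians(-60)+k*N; u=np.array([np.cos(a),np.sin(a)])
        P=[[*(C+115*u),z] for z in np.linspace(58,103,8)]+[[*(C+136*u),48]]*2
        q=proj(d,P).astype(np.float32); sc.append(cv2.remap(g,q[:,:1],q[:,1:],cv2.INTER_LINEAR).sum())
    sc=np.array(sc); w=sc>sc.max()*.97
    return round(float(ks[w].mean()),2),round(float(sc.max()),1)
E
python3 - <<'E'
from bench import robot
from h import *
for n in("scene","side"):
    d=robot.get_image(n); print(n,lever(d))
    for k in(0,.5,1):
        a=YAW+np.radians(-60)+k*N;u=np.array([np.cos(a),np.sin(a)]); print(k,(proj(d,[[*(C+138*u),47],[*(C+115*u),105]])-([150,100] if n=="scene" else 0))*(3 if n=="scene" else 1))
t=np.array(robot.current_tcp_pos()); v=t[:2]-C;print((np.arctan2(v[1],v[0])-YAW+np.radians(60))/N, robot.current_t())
E
```

```text
scene (0.43, 6.2)
0 [[163.34521366 265.83268001]
 [180.61064295 228.41111781]]
0.5 [[167.78436523 280.26773071]
 [184.56003695 240.6485416 ]]
1 [[174.55836493 294.17154521]
 [190.51414291 252.41264395]]
side (0.46, 8.3)
0 [[279.38067323 165.06200644]
 [282.82979545 155.61868278]]
0.5 [[273.40903478 166.59529135]
 [277.57638588 156.94056035]]
1 [[267.73728036 168.69483718]
 [272.59742212 158.74851053]]
-0.04927985311740799 7.9917
```

It isn't there yet. The lever is balanced near the half-notch crest at about 0.45, where the force is naturally zero. I'll use the camera reading to decide when it has snapped, and go on in small steps.

```bash
cat >> h.py <<'E'
def see(robot): return [lever(robot.get_image(n)) for n in("scene","side")]
def click(robot,j,steps=(0.0,0.3,0.54,0.58,0.62,0.66,0.70,0.74,0.78)):
    for s in steps:
        p,o=pose(j+s+OFF); robot.move_linear(p,o,speed=50 if s<.5 else 20)
        if s>=.54:
            robot.sleep(.1); v=see(robot); k=max(v,key=lambda x:x[1])[0]
            print(j,s,v,round(float(force_t(robot,j+s+OFF)),1),round(robot.current_t(),2))
            if k>j+.8: return True
    return False
E
python3 - <<'E'
from bench import robot
from h import *
if click(robot,0,(.54,.58,.62,.66,.70,.74,.78)): print(click(robot,1))
E
```

```text
0 0.54 [(0.48, 6.9), (0.48, 8.7)] -0.3 8.44
0 0.58 [(0.85, 7.0), (0.9, 8.2)] -0.4 8.89
1 0.54 [(1.91, 7.1), (1.96, 7.7)] -0.2 10.33
True
```

Run:
```python
from bench import robot
from h import *
for j in(2,3,4):
    if not click(robot,j): print("stop");break
robot.sleep(1.0); print(see(robot),robot.current_contact_force(),robot.current_t())
d=robot.get_image("side"); cv2.imwrite("pics/c3.png",cv2.resize(d["img"][120:280,190:390],None,fx=3,fy=3))
```

```text
2 0.54 [(2.94, 6.9), (2.96, 7.8)] -0.8 11.8
3 0.54 [(3.95, 6.7), (3.93, 8.1)] -0.5 13.27
4 0.54 [(4.97, 7.0), (4.95, 8.2)] 0.7 14.73
[(4.97, 6.9), (4.95, 8.2)] [ 0.01681265 -0.24001934  0.36418208] 15.8333
```

View pics/c3.png

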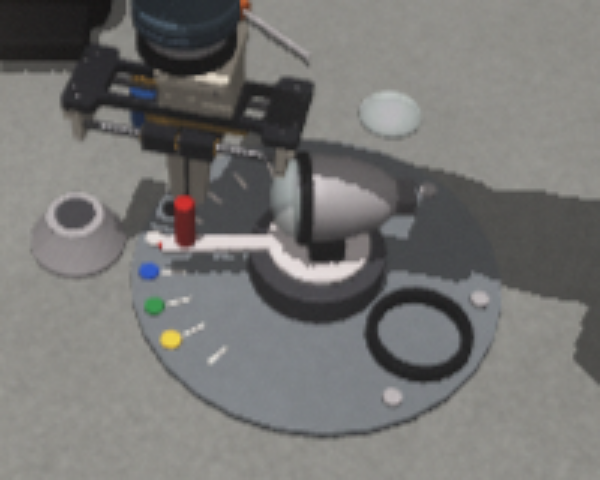

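The lever rests at 4.95–4.97, which is notch 5 (blue, two before yellow). The pointer at (158,243) sits above the blue button only because of its height. Now the last two clicks.

Run:
```python
from bench import robot
from h import *
ok=click(robot,5); robot.sleep(1.0); v=see(robot); print(ok,v,robot.current_t())
if ok and abs(v[1][0]-6)<.2:
    ok=click(robot,6); robot.sleep(.5); print(ok,see(robot),robot.current_t())
    if ok:
        p,o=pose(5.6); robot.move_linear(p,o,speed=80)
        p,o=pose(5.6,220); robot.move_linear(p,o)
        robot.sleep(.5); print(see(robot),robot.current_contact_force(),robot.current_t())
a=robot.get_image("side")["img"][120:280,190:390]
cv2.imwrite("pics/c4.png",cv2.resize(a,None,fx=3,fy=3))
```

```text
5 0.54 [(6.14, 1.5), (5.98, 8.2)] 0.3 17.35
True [(6.12, 1.3), (5.98, 8.1)] 18.45
6 0.54 [(7.04, 2.4), (7.0, 8.4)] -0.0 19.92
True [(7.03, 2.8), (7.0, 8.4)] 20.5167
[(7.0, 6.3), (7.0, 8.3)] [-0.61208317  0.50652243 -0.53528875] 22.5333
```

View pics/c4.png

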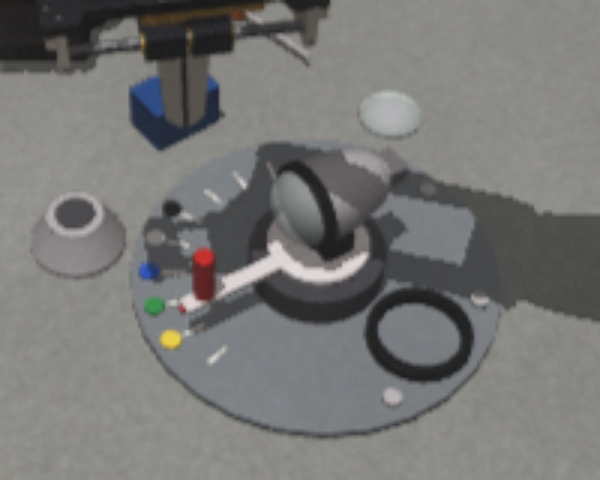

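The lever reads 7.00 in both cameras. Its pointer at (183,308) lines up with the yellow button at (171,339) once height is allowed for. The fingers are clear and the loose parts in view lie where they were, so I'm handing in.

```bash
python3 -c "
from bench import robot
robot.hand_in(); print(robot.current_t())"
```

```text
the job is handed in; nothing more can be done
the job is handed in; nothing more can be done
```

The lever is settled in the yellow notch (notch 7), and I handed the job in at about 22.5 s of the 54 s allowed. I pushed the red post seven clicks counter-clockwise with the closed fingers. It rested a little over a second in each of notches 5 and 6 before the last click. I then backed the fingers off and raised them clear.

**Last checks:** both cameras put the lever at 7.00 notches, and the contact force was about 1 N or less, which is sensor noise. The spare lens, bezel, bulb box and shroud looked unmoved in the last side picture. The tape and T-wrench were outside that crop and the screwdriver only partly in it, so I did not check those three, but the arm did not work near them.

**Readings that failed or disagreed:**
- **First click:** my force-only test took the half-notch crest for a snap. The camera showed the lever at about 0.45, so I switched to camera checks and finished that click.
- **Scene camera:** it read the lever poorly around notches 6 and 7 (6.14 against 5.98 from the side camera), probably because the gripper blocked its view. I used the side camera there, and the two agreed again once the arm was clear.

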